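# Aim the inspection mirror at the ring mark and hold it

### The arm

A 7-joint arm with a two-finger parallel gripper is mounted at the origin on the work surface. World frame = base frame: x ahead of the robot, y to its left, z up, the work surface at z = 0. Lengths are in m, angles in rad, forces in N, time in s.
With the tool pointing down it reaches from about 0.4 to 0.85 m from the base axis. Payload 4.5 kg.
Tool frame: the origin (TCP) lies at the very end of the fingers, on their centre line; the grasp point (between the pads) lies 19 mm behind it; y points along the fingers, x is the direction in which the jaws open and shut, and the axes are right-handed (so a half turn about y gives the same grasp; the last joint's range is limited). The gripper opens to 88 mm and grips with 3 to 60 N. Pads are 18 mm wide; open, the fingers measure 123 mm over their backs; the gripper's body (75 mm by 187 mm) begins 45 mm behind the grasp point.
Start: joints at [-1.207, 0.689, -0.195, 1.565, 0.157, 0.902, -0.215], TCP at [0.202, 0.591, 0.239] pointing down, gripper open.
Joint ranges: [-3.01, 3.01], [-0.46, 2.08], [-1.47, 1.51], [0.13, 2.56], [-1, 4.14], [0.04, 2.09], [-2.66, 2.66]. Speed limits (rad/s): [2.57, 2.57, 3.14, 3.14, 3.14, 3.14, 3.14].

### API

Orientations are given as a unit quaternion [x, y, z, w].
In Python, from plant import r gives the robot as it stands.
- The arm moves only by the shell command python3 -m inch 'ROWS' [OPENING] [FORCE]. ROWS is JSON, a list of rows, each a list of 6 numbers: the shift along the tool's x, y, z in mm, then the turn, a rotation vector about the tool's x, y, z in rad. In form: [[x, y, z, ax, ay, az], ...]. A call has 1 to 12 rows; each row shifts and turns the commanded pose from where the row before left it, along the tool's axes as they then stand; what a row does not reach is not made up. A row lasts 1/12 s, in which the tool goes at most 41.7 mm and 7.16 degrees, less where a joint would pass 70% of its speed; a pose out of reach is approached as far as the arm can. A call is refused whole if a number of a shift passes 41.7 or a number of a turn 0.125, either way. A call with a gripper value outside its range is refused whole. OPENING is the finger opening in mm, from 0 to 88.1, set as the call begins (- or left out, the last holds). The fingers move at their own pace and stop on an object; FORCE is the grip in N (left out, the last holds). Time passes only in rows, so rows that do not move let the fingers close. It gives the time, the measured TCP pose, the force and the opening at its end, in the units of the state.
- r.get_state(): the state, without advancing time (a new reading comes with each control period).
- r.snapshot(name): name is "side" or "top" or "wrist"; returns a dict with "img" (400x640x3 uint8, red, green, blue), "range_z" (400x640 float32, m along the optical axis (not along the pixel's ray), 0 where there is no reading), "mtx" (3x3 intrinsics, pixels), "camera_from_world" (4x4, takes a point from world to camera coordinates); the wrist camera has in their place "tool_from_camera" (4x4, takes a point from camera to tool coordinates, whose origin is the TCP and whose axes are the tool frame's). Camera axes: x right, y down, z forward; pixel columns grow to the right and rows downward; lengths in m; the calibration is good to about 2 mm. The wrist camera is an equidistant fisheye: a pixel r from the principal point sees the ray r / f radians off the axis. A picture is of the moment at which its call begins: read the wrist's pose just before it.
- r.finish_job(): hands the job in, once; it reports no verdict.
The state is a dict: "clock": time; "q": joint angles; "qd": joint speeds; "joint_torque": joint torques, N m; "tool_pos": TCP position; "eef_rot": TCP orientation; "contact_force": force on the tool from outside, world axes, zero at the start; "moment": the same for the moment, N m; "opening": opening from 0.0 (shut) to 1.0 (fully open).
Only numpy, scipy, OpenCV 4.12 (cv2) and the standard library are available. Lean on these libraries where they do the work, as an engineer would, in place of code of your own. Each camera call takes 0.05 s, during which the arm holds its last target.

### The job

Switch the inspection camera to its live picture by turning the selector knob on its control box clockwise one click, to the long middle mark. Then take the bar on top of the spring-return mirror and swivel the mirror until the camera, looking into it, sees the ring mark on the square bottle in the middle of the mirror, and finish while still holding the mirror steady at that angle; do not let go. Leave the other bottles and jars where they stand.

Things in the scene. Friction and masses are not known exactly. Their poses are not given: they have to be found in the camera images.
- selector_grip (a point): On the axis of the selector knob, at the height to grip, 83 mm above the table. The knob is on a dark box (130 x 120 mm, flat top at 55 mm): a 60 mm disc up to 64 mm above the table, on it an upright bar 54 mm long (this point's x), 13 mm thick (y), top at 98 mm. The frame turns with the knob; +x is the pointer end (white line on top), z is up.
- selector (a joint): Selector angle (rad), growing clockwise seen from above. Soft clicks at 0 (left, short mark: off, the start), 0.6 (middle, long mark: live picture) and 1.2 (right, short mark); stops at -0.2 and 1.4. Turning takes up to 0.06 N m, more against the stops; let go within 0.2 of a click, it springs into it.
- stand: Fixed stand that carries the mirror and the camera: round dark foot 96 mm across and 12 mm tall, with a flat bar along the table to the camera's post. Origin on the table on the upright swivel axis of the mirror; z up. The camera is at 50 degrees clockwise from its x axis, seen from above.
- camera_lens (a point): Front of the lens of the small black inspection camera (a 50 x 42 x 42 mm box on a post), 100 mm above the table and 170 mm from the swivel axis. The camera is fixed on the stand, looks level, straight at the swivel axis, and is 121 mm tall.
- mirror: Upright flat mirror, 84 mm wide, 74 mm high. Origin: middle of its face, on the upright swivel axis, 100 mm above the table. x: the way the face looks (normal), y: along its width, z: up. It starts at a stop, facing nearly at the camera, and turns counter-clockwise (from above) up to 1.9 rad against a weak spring, 0.01 to 0.09 N m, that swings it back as soon as it is let go.
- mirror_grip (a point): The point to grip on the upright bar above the mirror, on the swivel axis, 166 mm above the table. The bar is in line with the mirror: 50 mm long (along the mirror's y), 12 mm thick (along the mirror's x), from 146 to 182 mm above the table; it turns with the mirror. The mirror's frame ends at 137 mm. Axes as the mirror's.
- sight (a point): The camera's line of sight after the mirror: origin at the middle of the mirror, x points along the reflected line (level); nothing to be seen there. By the law of reflection it turns twice as far as the mirror: the mirror's normal always halves the angle between the direction to the camera and this x axis.
- ring_mark (a point): Centre of the mark, a black ring with a centre dot, 28 mm across on a 34 mm white round label, on the flat side of the square bottle that faces roughly to the mirror, 100 mm above the table, about 120 to 240 mm from the swivel axis. Its x axis points into the bottle; z is up.
- bottle: White square bottle, 50 x 50 mm, with a round black cap, 150 mm tall in all, fixed in a grey foot 75 x 75 x 30 mm. Origin under its middle on the table. It does not move.
- dropper_a: bystander: brown dropper bottle, 44 mm diameter, 113 mm tall with its rubber bulb. Loose, stands upright on the table; origin at the centre of its underside.
- dropper_b: bystander: clear dropper bottle, 44 mm diameter, 113 mm tall with its rubber bulb. Loose, stands upright on the table; origin at the centre of its underside.
- powder_jar: bystander: white jar with black lid, 60 mm diameter, 85 mm tall. Loose, stands upright on the table; origin at the centre of its underside.
- small_jar: bystander: small white jar, 40 mm diameter, 55 mm tall. Loose, stands upright on the table; origin at the centre of its underside.
- beaker: bystander: clear open beaker, 64 mm diameter, 85 mm tall. Loose, stands upright on the table; origin at the centre of its underside.
- specimen_pot: bystander: small clear pot with white cap, 40 mm diameter, 50 mm tall. Loose, stands upright on the table; origin at the centre of its underside.

How it is judged:
By the outcome, as a careful person would: the job done as asked, in the order asked, and still so for the second after the job is handed in, while the arm keeps its last pose, push and grip.
It also fails if it takes over 48 s, if anything falls off the work surface, if the arm or the gripper's body presses on something with over 40 N, if the wrist force passes 120 N, or if a joint passes its speed limit or range.

## Working session

There is one attempt and no reset: what is moved stays moved. The work goes in short steps, Python scripts to look and compute and a shell command to move; the robot and the scene stay as the last step left them, time stands still between calls to the robot, and variables do not carry over. Pictures are saved under pics/ and viewed, and the job is handed in when it is done.

```bash
ls; mkdir -p pics
python3 - <<'E'
from plant import r
import cv2,pickle
s=r.get_state();print(s)
for n in ["side","top","wrist"]:
    d=r.snapshot(n);pickle.dump((s,d),open(f"pics/{n}0.pkl","wb"))
    cv2.imwrite(f"pics/{n}0.png",d["img"][:,:,::-1])
    print(n,d["mtx"],d.get("camera_from_world"),d.get("tool_from_camera"))
E
```

```text
pics
{'clock': 0.0, 'q': array([-1.20718425,  0.68997279, -0.19450875,  1.56630748,  0.15726705,
        0.90249889, -0.21512739]), 'qd': array([ 0.00057401,  0.00020732, -0.0018316 ,  0.00215671,  0.00060619,
       -0.00031652, -0.00015427]), 'joint_torque': array([-2.80389204e-04, -5.27548063e+01, -1.26687393e+00, -1.53428900e+01,
       -5.26972453e-02,  6.62979161e-03,  1.59103256e-04]), 'tool_pos': array([0.20225769, 0.59071804, 0.23792661]), 'eef_rot': array([ 0.57569106,  0.41065059, -0.41163935, -0.57489038]), 'contact_force': array([-0.50927585,  1.4414799 , -0.19544413]), 'moment': array([-0.01857608, -0.0167773 , -0.00399566]), 'opening': 0.9979983367576921}
side [[423.80410774   0.         322.14047252]
 [  0.         423.80410774 194.75081472]
 [  0.           0.           1.        ]] [[ 0.97199745 -0.23359699 -0.02556162 -0.5195338 ]
 [-0.14615514 -0.51577823 -0.84416319  0.18231185]
 [ 0.18400986  0.82426044 -0.53547652  1.54210202]
 [ 0.          0.          0.          1.        ]] None
top [[395.6572344    0.         316.24668803]
 [  0.         395.6572344  201.73206223]
 [  0.           0.           1.        ]] [[-0.02739364 -0.99957617 -0.00985238  0.03360409]
 [-0.98968618  0.02850634 -0.14038751  0.54468858]
 [ 0.14060887  0.00590504 -0.99004761  1.29692709]
 [ 0.          0.          0.          1.        ]] None
wrist [[309.70691629   0.         317.75090967]
 [  0.         309.70691629 196.21113916]
 [  0.           0.           1.        ]] None [[ 9.99999825e-01 -3.78675969e-04 -4.54984658e-04  4.51932175e-04]
 [ 3.43056759e-04 -2.55650014e-01  9.66769338e-01 -1.46445072e-01]
 [-4.82409151e-04 -9.66769324e-01 -2.55649840e-01  6.63577184e-02]
 [ 0.00000000e+00  0.00000000e+00  0.00000000e+00  1.00000000e+00]]
```

View pics/side0.png

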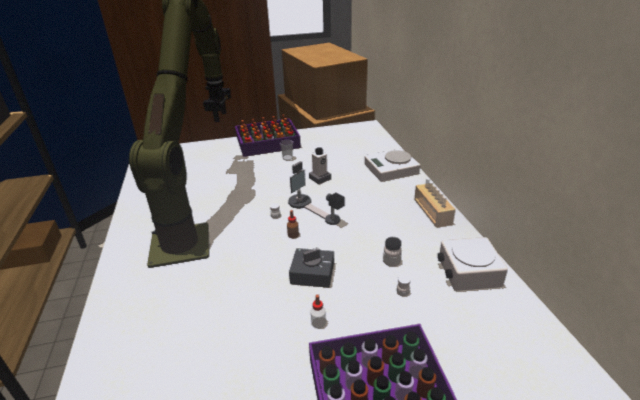

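View pics/top0.png

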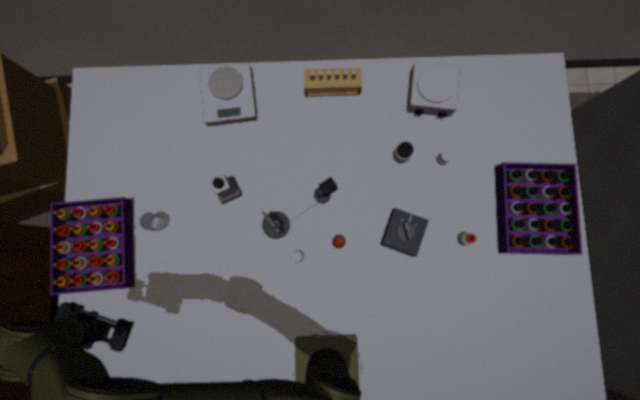

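View pics/wrist0.png

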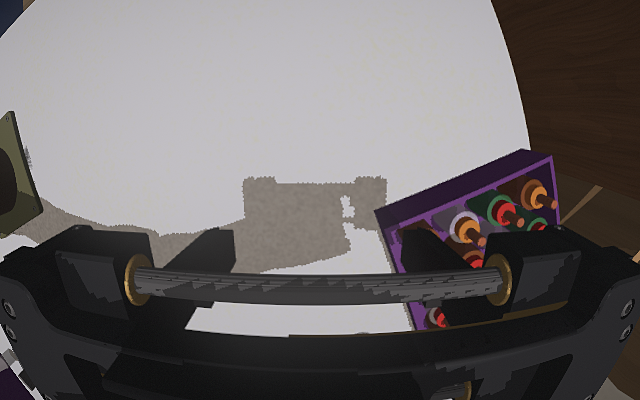

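The overview shows the selector box at side (313,265) / top (404,231), the mirror at side (298,185) / top (276,222), the inspection camera at top (326,188), and the square bottle at top (222,186). Next I'll enlarge these.

```bash
cat > h.py <<'E'
import numpy as np,pickle,cv2
from scipy.spatial.transform import Rotation as R
def load(n): return pickle.load(open(f"pics/{n}.pkl","rb"))
def ray(n,u,v):
    s,d=load(n);K=d["mtx"]
    a=np.array([(u-K[0,2])/K[0,0],(v-K[1,2])/K[1,1]])
    if "wrist" in n:
        th=np.hypot(*a);k=np.sin(th)/th if th>1e-9 else 1
        c=np.array([a[0]*k,a[1]*k,np.cos(th)]);T=d["tool_from_camera"]
        W=np.eye(4);W[:3,:3]=R.from_quat(s["eef_rot"]).as_matrix();W[:3,3]=s["tool_pos"];M=W@T
    else:
        c=np.array([a[0],a[1],1.]);M=np.linalg.inv(d["camera_from_world"])
    return M[:3,3],M[:3,:3]@c
def atz(n,u,v,z):
    o,q=ray(n,u,v);return o+q*(z-o[2])/q[2]
def dep(n,u,v):
    s,d=load(n);o,q=ray(n,u,v);z=d["range_z"][int(round(v)),int(round(u))]
    return o+q*z
def proj(n,p):
    s,d=load(n);K=d["mtx"];p=np.asarray(p)
    if "wrist" in n:
        W=np.eye(4);W[:3,:3]=R.from_quat(s["eef_rot"]).as_matrix();W[:3,3]=s["tool_pos"]
        c=np.linalg.inv(W@d["tool_from_camera"])@np.r_[p,1];th=np.arctan2(np.hypot(c[0],c[1]),c[2]);f=th/np.hypot(c[0],c[1])
        return K[0,0]*c[0]*f+K[0,2],K[1,1]*c[1]*f+K[1,2]
    c=d["camera_from_world"]@np.r_[p,1];return K[0,0]*c[0]/c[2]+K[0,2],K[1,1]*c[1]/c[2]+K[1,2]
def snap(r,n,name):
    s=r.get_state();d=r.snapshot(n);pickle.dump((s,d),open(f"pics/{name}.pkl","wb"));cv2.imwrite(f"pics/{name}.png",d["img"][:,:,::-1]);return s
def crop(name,x,y,w,h,k,out):
    im=cv2.imread(f"pics/{name}.png")[y:y+h,x:x+w];cv2.imwrite(f"pics/{out}.png",cv2.resize(im,None,fx=k,fy=k,interpolation=cv2.INTER_CUBIC))
def up(r,name):
    pass
E
python3 - <<'E'
from h import *
crop("top0",200,160,160,100,5,"c1")
crop("top0",370,190,80,80,7,"c2")
crop("side0",260,130,110,110,5,"c3")
crop("side0",270,230,80,70,7,"c4")
E
```

```text
(no output)
```

View pics/c1.png

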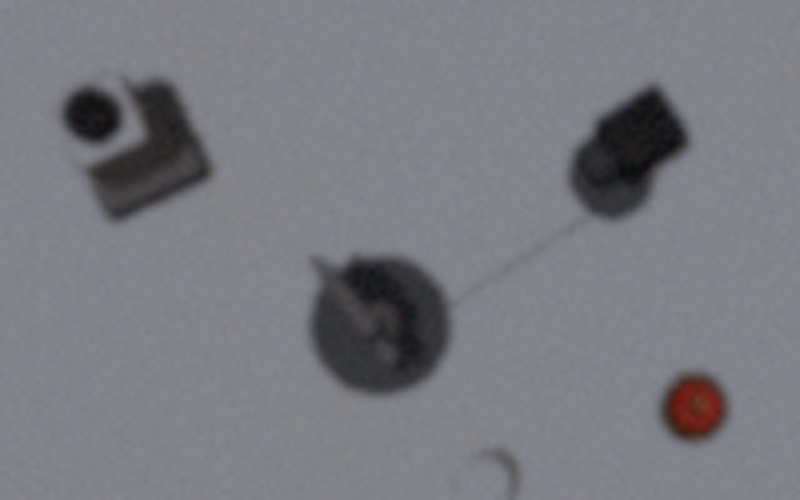

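View pics/c2.png

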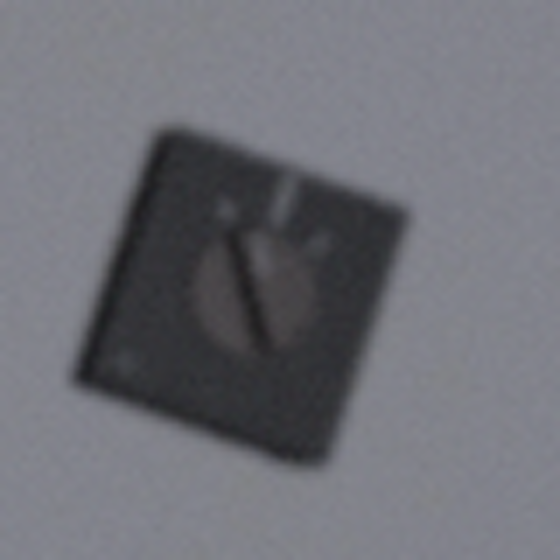

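View pics/c3.png

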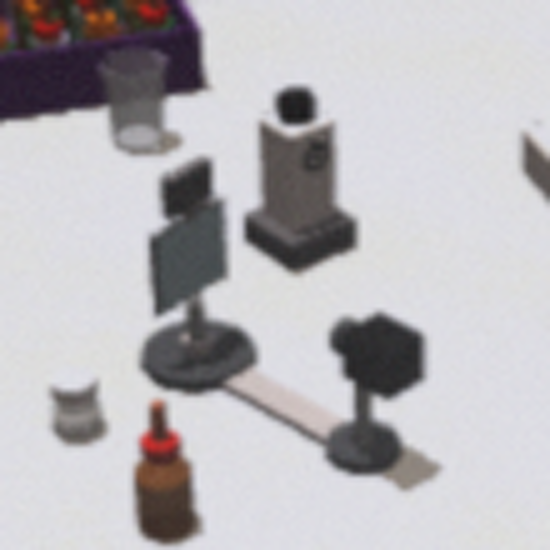

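View pics/c4.png

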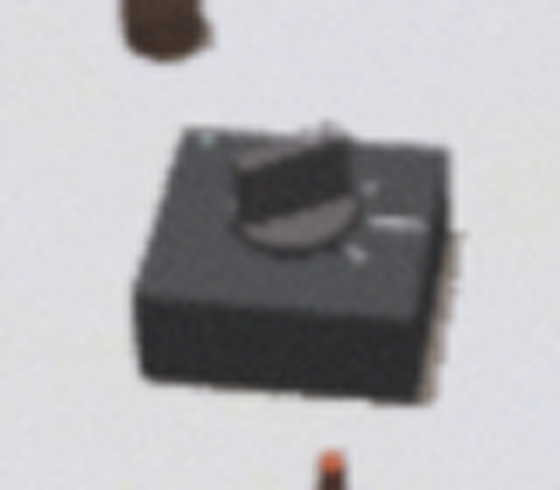

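Run:
```python
from h import *
np.set_printoptions(precision=4,suppress=True)
def P(n,ox,oy,k,i,j,z): return atz(n,ox+(i+.5)/k-.5,oy+(j+.5)/k-.5,z)
c2=lambda i,j,z:P("top0",370,190,7,i,j,z)
c4=lambda i,j,z:P("side0",270,230,7,i,j,z)
c1=lambda i,j,z:P("top0",200,160,5,i,j,z)
c3=lambda i,j,z:P("side0",260,130,5,i,j,z)
print("top boxcorners",[c2(*a,.055)[:2] for a in [(178,128),(408,212),(325,467),(90,380)]])
print("disc top",c2(255,293,.064)); 
print("marks",[c2(*a,.055)[:2] for a in [(225,210),(283,222),(293,178),(322,243)]])
print("bar ends top",c2(232,232,.098),c2(265,350,.098), c2(248,291,.098))
print("side boxcorners",[c4(*a,.055)[:2] for a in [(187,130),(450,150),(420,318),(138,292)]])
print("side marks",[c4(*a,.055)[:2] for a in [(372,187),(370,221),(425,224),(355,255)]])
print("side bartop",[c4(*a,.098)[:2] for a in [(240,172),(347,140),(237,160),(325,125)]])
print("foot top",c1(380,325,.012),"side",c3(198,352,.012))
print("camera base top",c1(612,175,.01), "side",c3(364,445,.008))
print("mirror bar top side ends", c3(165,172,.182),c3(210,158,.182))
print("mirror bottoms side", c3(155,312,.063),c3(226,272,.063),"tops", c3(150,237,.137),c3(225,200,.137))
print("ring side",c3(316,153,.1))
print("bottle cap",c1(93,114,.15),"side",c3(296,100,.147))
print("foot corners",[c1(*a,.03)[:2] for a in[(210,170),(115,212),(165,82)]],[c3(*a,.03)[:2] for a in [(248,222),(297,252),(355,218)]])
```

```text
top boxcorners [array([ 0.515 , -0.2426]), array([ 0.472 , -0.3486]), array([ 0.3541, -0.3021]), array([ 0.3974, -0.1949])]
disc top [ 0.4354 -0.2724  0.064 ]
marks [array([ 0.4754, -0.2626]), array([ 0.469 , -0.2895]), array([ 0.4897, -0.2955]), array([ 0.4585, -0.3073])]
bar ends top [ 0.4614 -0.2562  0.098 ] [ 0.4074 -0.268   0.098 ] [ 0.4343 -0.2619  0.098 ]
side boxcorners [array([ 0.3992, -0.1973]), array([ 0.5171, -0.2449]), array([ 0.475, -0.352]), array([ 0.3572, -0.303 ])]
side marks [array([ 0.4751, -0.2611]), array([ 0.4687, -0.2839]), array([ 0.4926, -0.2925]), array([ 0.4567, -0.3046])]
side bartop [array([ 0.4097, -0.2845]), array([ 0.4611, -0.2755]), array([ 0.41 , -0.276]), array([ 0.4538, -0.2625])]
foot top [0.4743 0.1595 0.012 ] side [0.475  0.1571 0.012 ]
camera base top [ 0.5738 -0.0021  0.01  ] side [ 0.5752 -0.0018  0.008 ]
mirror bar top side ends [0.4585 0.1592 0.182 ] [0.497  0.1723 0.182 ]
mirror bottoms side [0.4405 0.1471 0.063 ] [0.5084 0.1929 0.063 ] tops [0.4402 0.1397 0.137 ] [0.5089 0.1821 0.137 ]
ring side [0.6144 0.3091 0.1   ]
bottle cap [0.5993 0.3218 0.15  ] side [0.601  0.3226 0.147 ]
foot corners [array([0.582 , 0.2723]), array([0.5549, 0.3371]), array([0.6442, 0.3032])] [array([0.5544, 0.3275]), array([0.5845, 0.2636]), array([0.6483, 0.3079])]
```

Run:
```python
from h import *
np.set_printoptions(precision=4,suppress=True)
s,_=load("side0");print(R.from_quat(s["eef_rot"]).as_matrix())
crop("side0",300,140,40,45,13,"c5")
```

```text
[[ 0.3238 -0.0005 -0.9461]
 [ 0.9461 -0.0017  0.3238]
 [-0.0018 -1.     -0.0001]]
```

View pics/c5.png

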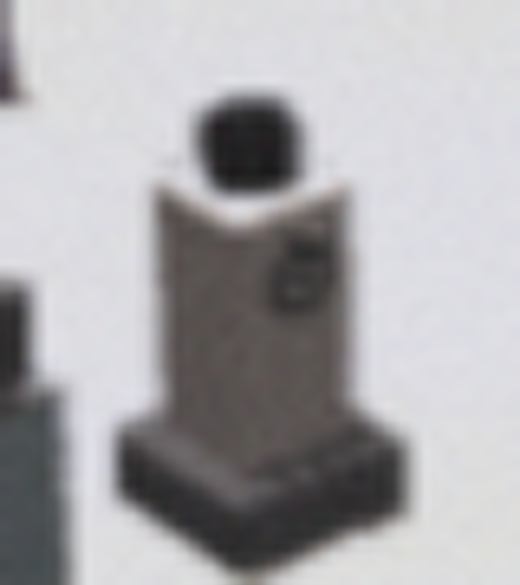

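Run:
```python
from h import *
np.set_printoptions(precision=4,suppress=True)
o,q=ray("side0",300+301.5/13-.5,140+275.5/13-.5)
c=np.array([.600,.322,.1])
for a in (-52,-58,-64):
    n=np.array([np.cos(np.radians(a)),np.sin(np.radians(a)),0])
    t=((c+.025*n-o)@n)/(q@n);p=o+t*q;print(a,p,c+.025*n)
for i,j in [(165,190),(238,222),(350,185)]: print(atz("side0",300+(i+.5)/13-.5,140+(j+.5)/13-.5,.126))
for i,j in [(165,190),(238,222),(350,185)]: print(dep("side0",300+(i+.5)/13-.5,140+(j+30.5)/13-.5))
```

```text
-52 [0.6116 0.2994 0.1029] [0.6154 0.3023 0.1   ]
-58 [0.6117 0.2999 0.1027] [0.6132 0.3008 0.1   ]
-64 [0.6118 0.2999 0.1026] [0.611  0.2995 0.1   ]
[0.5723 0.3288 0.126 ]
[0.5906 0.2991 0.126 ]
[0.6329 0.3149 0.126 ]
[0.5732 0.3357 0.1112]
[0.5885 0.291  0.1192]
[0.6312 0.3089 0.1179]
```

```bash
python3 -m inch '[[-10,-1,-14,0,0,0],[-22,-1,-31,0,0,0],[-22,-1,-31,0,0,0],[-22,-1,-31,0,0,0],[-22,-1,-31,0,0,0],[-22,-1,-31,0,0,0],[-22,-1,-31,0,0,0],[-22,-1,-31,0,0,0]]'; python3 -m inch '[[-22,-1,-31,0,0,0],[-22,-1,-31,0,0,0],[-22,-1,-31,0,0,0],[-22,-1,-31,0,0,0],[-22,-1,-31,0,0,0],[-22,-1,-31,0,0,0],[-22,-1,-31,0,0,0],[-20,-1,-29,0,0,0],[-10,0,-15,0,0,0],[0,0,0,0,0,0]]'
python3 - <<'E'
from h import *
from plant import r
print(snap(r,"wrist","wrist1"));
E
```

```text
clock: 0.82
tool_pos: [0.3686, 0.3596, 0.2467]
eef_rot: [0.575, 0.411, -0.411, -0.575]
contact_force: [0.6, 0.4, -0.6]
opening: 1.002
clock: 1.65
tool_pos: [0.5579, 0.0968, 0.2542]
eef_rot: [0.578, 0.408, -0.409, -0.576]
contact_force: [0.5, -0.5, 0.5]
opening: 1.0
{'clock': 1.65, 'q': array([-0.10194159,  0.59525855, -0.2545288 ,  1.72721408,  0.19487243,
        0.84333272,  0.78761025]), 'qd': array([-0.0627776 , -0.01697036, -0.06478363,  0.05378923, -0.02876126,
       -0.01052801, -0.04610594]), 'joint_torque': array([ -0.43621288, -47.3636663 ,  -2.37095587, -14.77916569,
        -0.09367176,   0.11640687,   0.31576898]), 'tool_pos': array([0.55785794, 0.09678605, 0.25424648]), 'eef_rot': array([ 0.57831443,  0.40836764, -0.40883276, -0.57588547]), 'contact_force': array([ 0.53081554, -0.49117921,  0.53069701]), 'moment': array([-0.03631989, -0.04276002,  0.00910084]), 'opening': 0.999726060923333}
```

View pics/wrist1.png

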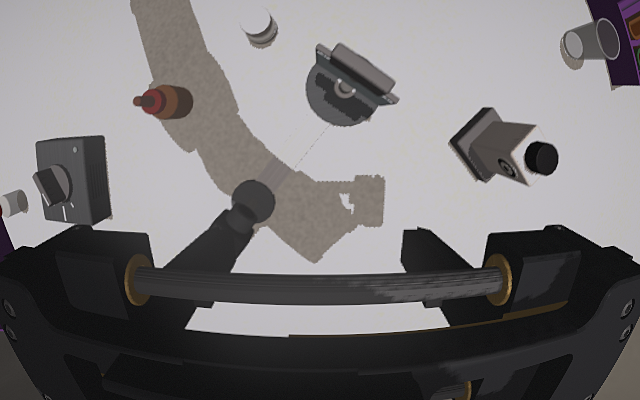

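Run:
```python
from h import *
np.set_printoptions(precision=4,suppress=True)
crop("wrist1",440,95,125,100,6,"c6")
crop("wrist1",295,35,110,100,7,"c7")
print(proj("wrist1",[.612,.3,.1]),proj("wrist1",[.4745,.158,.166]),proj("wrist1",[.6,.322,.15]),proj("wrist1",[.436,-.2725,.098]))
```

```text
(np.float64(504.9954778705518), np.float64(170.4080457268578)) (np.float64(357.70445165364055), np.float64(73.71019936526525)) (np.float64(545.0669704668919), np.float64(162.07149202932726)) (np.float64(41.05752099998898), np.float64(191.7763818788605))
```

View pics/c6.png

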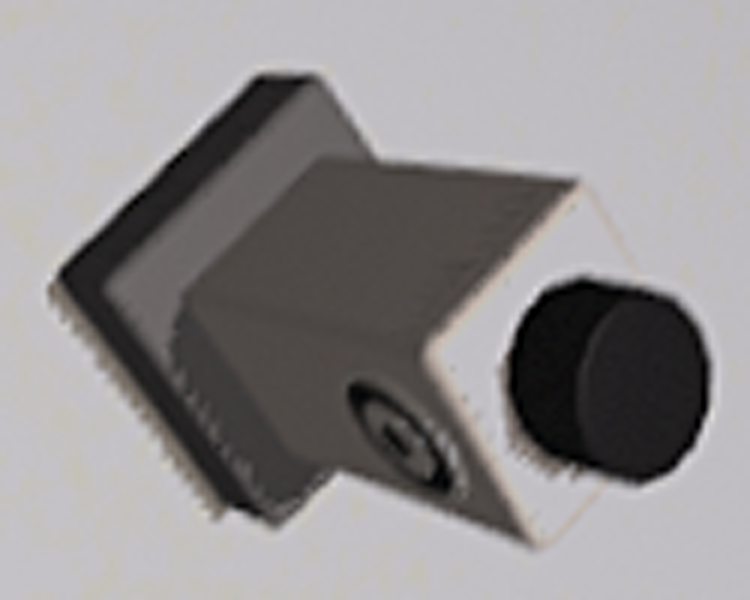

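View pics/c7.png

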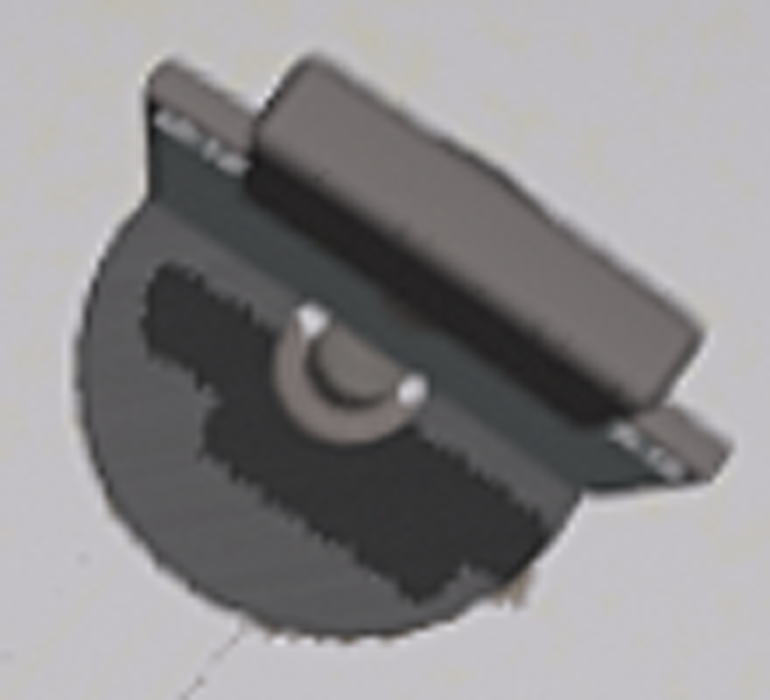

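Run:
```python
from h import *
np.set_printoptions(precision=4,suppress=True)
def P(ox,oy,k,i,j,z): return atz("wrist1",ox+(i+.5)/k-.5,oy+(j+.5)/k-.5,z)
print("ring",P(440,95,6,402,438,.1))
b=[P(295,35,7,*a,.182) for a in [(257,138),(312,55),(702,335),(640,412)]]
print(b,np.mean(b,0))
t=[P(295,35,7,*a,.137) for a in [(152,95),(592,490),(720,480)]];print("mirror top",t)
bt=P(440,95,6,430,352,.126),P(440,95,6,540,548,.126),P(440,95,6,580,180,.126);print("bottle top",bt)
print("cam post foot", atz("wrist1",253,200,.008))
crop("wrist1",20,120,110,120,6,"c8")
```

```text
ring [0.6095 0.3028 0.1   ]
[array([0.4569, 0.1425, 0.182 ]), array([0.4503, 0.1507, 0.182 ]), array([0.4896, 0.1789, 0.182 ]), array([0.4953, 0.1701, 0.182 ])] [0.473  0.1605 0.182 ]
mirror top [array([0.4397, 0.1372, 0.137 ]), array([0.5026, 0.1716, 0.137 ]), array([0.5062, 0.1874, 0.137 ])]
bottle top (array([0.5868, 0.2961, 0.126 ]), array([0.6292, 0.3142, 0.126 ]), array([0.5668, 0.3371, 0.126 ]))
cam post foot [0.5699 0.0004 0.008 ]
```

View pics/c8.png

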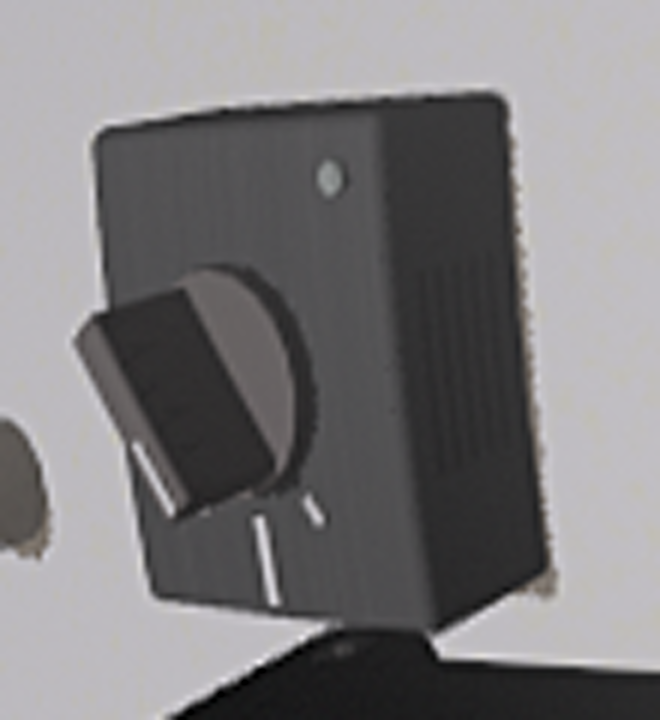

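```bash
cat >> h.py <<'E'
def need(s,tgt,hd=None):
    M=R.from_quat(s["eef_rot"]).as_matrix();print("x heading",np.degrees(np.arctan2(M[1,0],M[0,0])),"ydir",M[:,1],"shift mm",M.T@(np.array(tgt)-s["tool_pos"])*1000)
E
python3 - <<'E'
from h import *
from plant import r
need(r.get_state(),[.436,-.2725,.2])
E
```

```text
x heading 70.80929105505153 ydir [-1.38683326e-04 -9.90086620e-04 -9.99999500e-01] shift mm [-391.28338597   54.60227494   -9.03782564]
```

```bash
python3 -m inch '[[-20,2,-1,0,0,0],[-39,2,-1,0,0,0],[-39,4,-1,0,0,0],[-39,6,-1,0,0,0],[-39,6,-1,0,0,0],[-39,6,-1,0,0,0],[-39,6,-1,0,0,0],[-39,6,-1,0,0,0],[-39,6,-1,0,0,0],[-39,6,0,0,0,0],[-20,4,0,0,0,0]]'; python3 -m inch '[[0,0,0,0,-0.11,0],[0,0,0,0,-0.11,0],[0,0,0,0,-0.11,0],[0,0,0,0,-0.11,0],[0,0,0,0,-0.11,0],[0,0,0,0,0,0],[0,0,0,0,0,0]]'
python3 - <<'E'
from h import *
from plant import r
s=snap(r,"wrist","wrist2"); need(s,[.436,-.2725,.07]);snap(r,"top","top2")
E
```

```text
clock: 2.62
tool_pos: [0.4347, -0.2731, 0.2001]
eef_rot: [-0.576, -0.409, 0.411, 0.576]
contact_force: [0.5, -0.6, -0.3]
opening: 1.003
clock: 3.2
tool_pos: [0.4374, -0.2686, 0.2007]
eef_rot: [0.442, 0.552, -0.551, -0.443]
contact_force: [0.8, 0.5, 0.5]
opening: 0.993
x heading 102.56781880574475 ydir [ 1.17059562e-04  1.27532368e-03 -9.99999180e-01] shift mm [ -3.7102279  130.70117434   2.2669696 ]
```

View pics/wrist2.png

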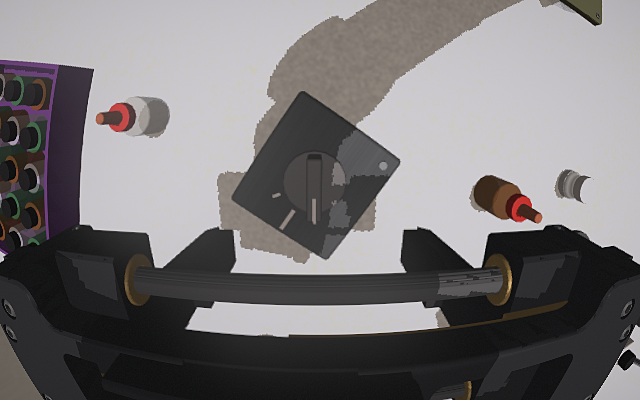

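Run:
```python
from h import *
crop("wrist2",275,140,80,100,6,"c9")
for u,v in [(307,152),(322,152),(321,222),(309,222)]: print(atz("wrist2",u,v,.098))
print(proj("wrist2",[.436,-.2725,.098]))
```

```text
[ 0.40293192 -0.28417449  0.098     ]
[ 0.4003159 -0.2723508  0.098    ]
[ 0.45870179 -0.26003861  0.098     ]
[ 0.460926   -0.27003032  0.098     ]
(np.float64(312.37556471182415), np.float64(193.75352932769079))
```

View pics/c9.png

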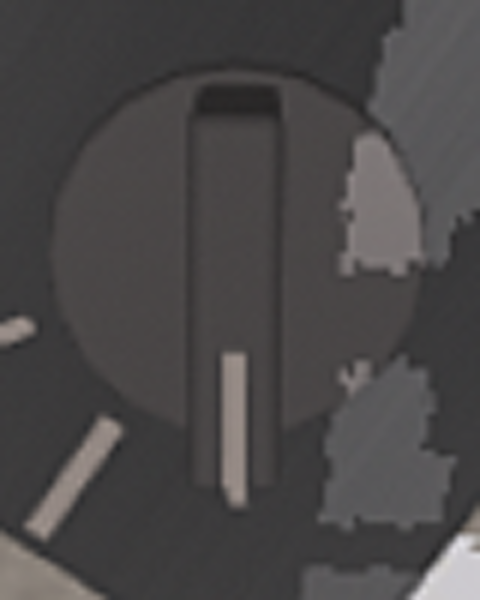

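Run:
```python
from h import *
from plant import r
p=np.mean([atz("wrist2",275+(i+.5)/6-.5,140+(j+.5)/6-.5,.098) for i,j in [(190,115),(280,115),(194,485),(275,485)]],0);print(p)
for i,j in [(190,115),(280,115),(194,485),(275,485)]:print(atz("wrist2",275+(i+.5)/6-.5,140+(j+.5)/6-.5,.098))
need(r.get_state(),[p[0],p[1],.07])
```

```text
[ 0.43290369 -0.27205901  0.098     ]
[ 0.40845772 -0.28360189  0.098     ]
[ 0.40583257 -0.27173311  0.098     ]
[ 0.4599126  -0.27206191  0.098     ]
[ 0.45741187 -0.26083913  0.098     ]
x heading 102.55007999199594 ydir [-7.32605448e-05  5.12063592e-04 -9.99999866e-01] shift mm [ -1.96444145 130.71592944   4.89479509]
```

```bash
python3 -m inch '[[-1,15,1,0,0,0],[-1,30,1,0,0,0],[-1,30,1,0,0,0],[0,25,0,0,0,0],[0,20,0,0,0,0],[0,10,0,0,0,0],[0,0,0,0,0,0]]' 50; python3 -m inch '[[0,0,0,0,0,0],[0,0,0,0,0,0],[0,0,0,0,0,0],[0,0,0,0,0,0],[0,0,0,0,0,0],[0,0,0,0,0,0]]' 5 20;python3 - <<'E'
from h import *
from plant import r
s=snap(r,"wrist","wrist3"); need(s,[.435,-.272,.07]);print(s["moment"])
E
```

```text
clock: 3.88
tool_pos: [0.434, -0.2727, 0.069]
eef_rot: [-0.441, -0.552, 0.552, 0.443]
contact_force: [-0.7, 0.3, 0.2]
opening: 0.569
clock: 4.38
tool_pos: [0.4347, -0.2725, 0.0713]
eef_rot: [0.442, 0.552, -0.552, -0.442]
contact_force: [-1.2, -0.1, 7.0]
opening: 0.149
x heading 102.63779423438122 ydir [ 1.49239937e-04  1.46102247e-03 -9.99998922e-01] shift mm [ 0.37931123  1.25182702 -0.37076064]
[-0.6919892  -0.06336141 -0.00389482]
```

View pics/wrist3.png

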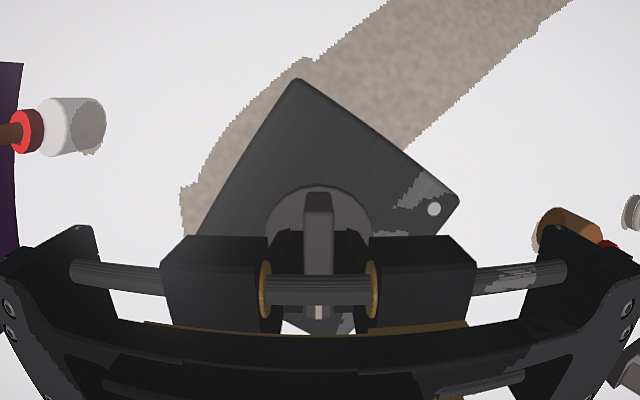

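```bash
python3 -m inch '[[0,0,0,0,0.05,0],[0,0,0,0,0.1,0],[0,0,0,0,0.1,0],[0,0,0,0,0.1,0],[0,0,0,0,0.1,0],[0,0,0,0,0.1,0],[0,0,0,0,0.05,0],[0,0,0,0,0,0],[0,0,0,0,0,0],[0,0,0,0,0,0]]'
python3 - <<'E'
from h import *
from plant import r
s=r.get_state(); need(s,[.435,-.272,.07]);print(s["moment"],s["opening"])
E
```

```text
clock: 5.27
tool_pos: [0.4347, -0.2729, 0.0713]
eef_rot: [-0.585, -0.397, 0.397, 0.586]
contact_force: [-0.8, 2.7, 6.2]
opening: 0.144
x heading 68.2732142771505 ydir [-1.17106577e-04  7.16990480e-04 -9.99999736e-01] shift mm [0.91603973 1.25779433 0.0651282 ]
[ 0.5067551   0.22242183 -0.01794819] 0.14371033303792927
```

Turned 34.4°. Release and rise, then check.

```bash
python3 -m inch '[[0,0,0,0,0,0],[0,0,0,0,0,0],[0,0,0,0,0,0],[0,0,0,0,0,0]]' 60; python3 -m inch '[[0,-10,0,0,0,0],[0,-25,0,0,0,0],[0,-30,0,0,0,0],[0,-30,0,0,0,0],[0,-30,0,0,0,0],[0,-30,0,0,0,0],[0,-15,0,0,0,0],[0,0,0,0,0,0]]';python3 - <<'E'
from h import *
from plant import r
s=snap(r,"wrist","wrist4"); need(s,[.474,.159,.25])
crop("wrist4",235,110,160,150,5,"c10")
E
```

```text
clock: 5.6
tool_pos: [0.4348, -0.2739, 0.0706]
eef_rot: [0.585, 0.397, -0.397, -0.585]
contact_force: [-0.1, -0.1, 0.2]
opening: 0.422
clock: 6.27
tool_pos: [0.4366, -0.2746, 0.2448]
eef_rot: [0.588, 0.398, -0.395, -0.583]
contact_force: [-1.0, -0.1, 0.2]
opening: 0.679
x heading 68.21584947344438 ydir [ 0.00672898 -0.00363719 -0.99997075] shift mm [416.5255588   -6.54609959 126.17350571]
```

View pics/c10.png

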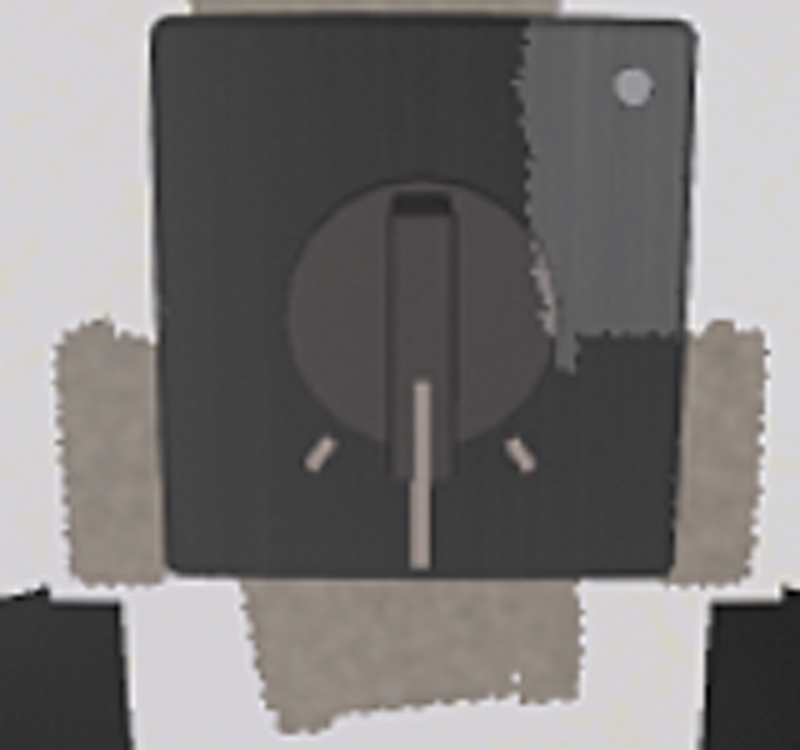

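```bash
python3 -m inch '[[20,0,6,0,0,0],[38,-1,11,0,0,0],[38,-1,12,0,0,0],[38,-1,12,0,0,0],[38,-1,12,0,0,0],[38,0,12,0,0,0],[38,0,12,0,0,0],[38,0,12,0,0,0],[38,0,12,0,0,0],[38,0,12,0,0,0],[37,0,9,0,0,0],[17,0,4,0,0,0]]' 80;  python3 -m inch '[[0,0,0,0,-0.1,0],[0,0,0,0,-0.12,0],[0,0,0,0,-0.12,0],[0,0,0,0,-0.12,0],[0,0,0,0,-0.12,0],[0,0,0,0,-0.12,0],[0,0,0,0,-0.12,0],[0,0,0,0,-0.12,0],[0,0,0,0,-0.06,0],[0,0,0,0,0,0],[0,0,0,0,0,0]]' ;python3 - <<'E'
from h import *
from plant import r
s=snap(r,"wrist","wrist5"); need(s,[.474,.159,.15]);print(s["q"])
crop("wrist5",235,110,160,150,5,"c11")
E
```

```text
clock: 7.32
tool_pos: [0.4711, 0.1654, 0.2438]
eef_rot: [-0.583, -0.399, 0.398, 0.585]
contact_force: [0.7, 0.2, -0.0]
opening: 0.911
clock: 8.23
tool_pos: [0.4713, 0.159, 0.2437]
eef_rot: [-0.324, -0.628, 0.629, 0.325]
contact_force: [-0.6, 0.3, -0.3]
opening: 0.905
x heading 125.41991187973058 ydir [-2.21241628e-03 -5.18035103e-04 -9.99997418e-01] shift mm [-1.58798553 93.73828073 -2.39591482]
[-0.07314985  0.55726957 -0.53993607  1.92383285  0.40011636  0.77015966
  1.34994005]
```

View pics/wrist5.png

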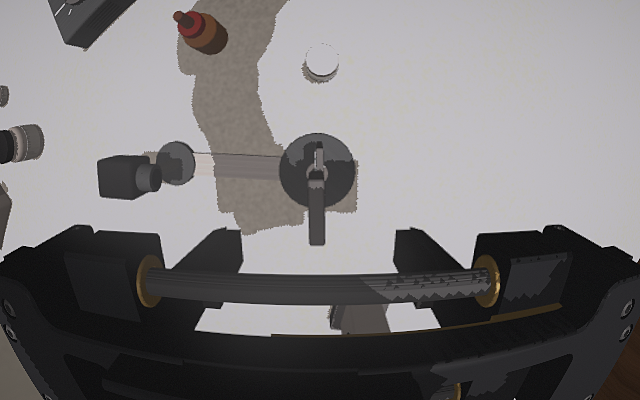

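View pics/c11.png

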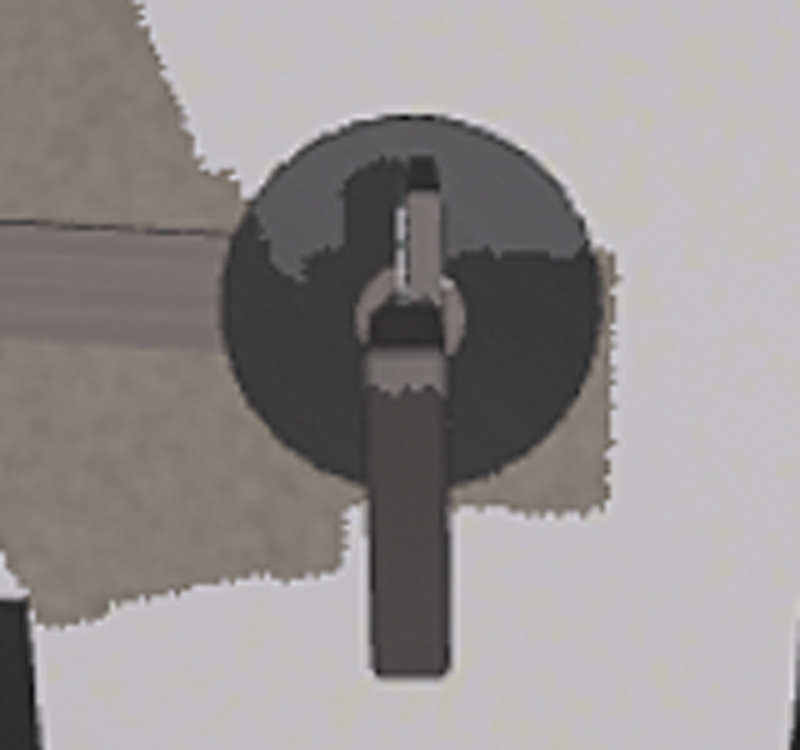

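Run:
```python
from h import *
from plant import r
np.set_printoptions(precision=4,suppress=True)
P=lambda i,j,z:atz("wrist5",235+(i+.5)/5-.5,110+(j+.5)/5-.5,z)
b=[P(i,j,.182) for i,j in [(368,350),(447,350),(452,675),(372,675)]];print(b);c=np.mean(b,0)
d=b[2]-b[1];d2=b[3]-b[0];print(c,np.degrees(np.arctan2(d[1],d[0])),np.degrees(np.arctan2(d2[1],d2[0])))
print("foot",P(411,298,.012))
print("cam foot",atz("wrist5",177,163,.008))
need(r.get_state(),[c[0],c[1],.15])
```

```text
[array([0.4562, 0.1414, 0.182 ]), array([0.4499, 0.1502, 0.182 ]), array([0.4888, 0.1791, 0.182 ]), array([0.4955, 0.1696, 0.182 ])]
[0.4726 0.1601 0.182 ] 36.59088589654372 35.57778442700913
foot [0.4707 0.1585 0.012 ]
cam foot [0.5706 0.0001 0.008 ]
x heading 125.42975601855404 ydir [-0.0017 -0.0005 -1.    ] shift mm [ 0.1091 93.9548 -1.672 ]
```

```bash
python3 -m inch '[[0,12,-1,0,-0.01,0],[0,22,-1,0,0,0],[0,22,0,0,0,0],[0,20,0,0,0,0],[0,12,0,0,0,0],[0,6,0,0,0,0],[0,0,0,0,0,0]]' 50; python3 -m inch '[[0,0,0,0,0,0],[0,0,0,0,0,0],[0,0,0,0,0,0],[0,0,0,0,0,0],[0,0,0,0,0,0],[0,0,0,0,0,0]]' 5 25;python3 - <<'E'
from h import *
from plant import r
s=snap(r,"wrist","wrist6"); need(s,[.4726,.16,.15]);print(s["moment"],s["contact_force"])
E
```

```text
clock: 8.87
tool_pos: [0.4728, 0.1603, 0.1495]
eef_rot: [-0.32, -0.629, 0.631, 0.321]
contact_force: [-0.1, 0.3, 0.7]
opening: 0.57
clock: 9.37
tool_pos: [0.4742, 0.1601, 0.1511]
eef_rot: [0.321, 0.63, -0.63, -0.32]
contact_force: [6.6, -8.5, 1.0]
opening: 0.139
x heading 126.09281412842086 ydir [ 1.20691490e-03 -6.00660747e-04 -9.99999091e-01] shift mm [0.87730644 1.12534879 1.33004999]
[-1.80475958 -1.55819643  0.03556721] [ 6.62408194 -8.52270792  0.97433985]
```

View pics/wrist6.png

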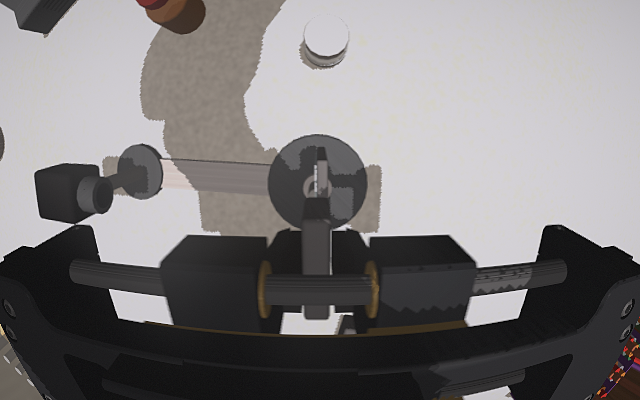

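```bash
python3 -m inch '[[-1.5,0,0,0,0,0],[0,0,0,0,-0.04,0],[0,0,0,0,-0.09,0],[0,0,0,0,-0.09,0],[0,0,0,0,-0.09,0],[0,0,0,0,-0.09,0],[0,0,0,0,-0.09,0],[0,0,0,0,0,0],[0,0,0,0,0,0]]';python3 - <<'E'
from h import *
from plant import r
s=r.get_state(); need(s,[.4726,.16,.15]);print(s["moment"],s["contact_force"],s["opening"]*88.1)
E
```

```text
clock: 10.17
tool_pos: [0.4742, 0.16, 0.1511]
eef_rot: [0.158, 0.69, -0.689, -0.158]
contact_force: [-1.5, 0.7, 4.0]
opening: 0.134
x heading 154.18914263128386 ydir [-2.10753032e-04  1.28946524e-03 -9.99999146e-01] shift mm [1.42985761 1.0730286  0.70582301]
[ 0.183167    0.39298742 -0.04535459] [-1.48155449  0.73349811  4.03733705] 11.844163454695751
```

```bash
python3 -m inch '[[0,0,0,0,-0.04,0],[0,0,0,0,-0.08,0],[0,0,0,0,-0.08,0],[0,0,0,0,-0.08,0],[0,0,0,0,-0.067,0],[0,0,0,0,0,0],[0,0,0,0,0,0],[0,0,0,0,0,0]]';python3 - <<'E'
from h import *
from plant import r
np.set_printoptions(precision=4,suppress=True)
s=snap(r,"side","side7"); need(s,[.4726,.16,.15]);print(s["moment"],s["contact_force"],s["opening"]*88.1)
snap(r,"top","top7");snap(r,"wrist","wrist7")
crop("side7",250,110,130,120,5,"c12")
crop("side7",290,130,60,60,10,"c13")
# triangulate ring
A=[];b=[]
for n,u,v in [("side0",300+301.5/13-.5,140+275.5/13-.5),("wrist1",506.6,167.6)]:
    o,q=ray(n,u,v);q/=np.linalg.norm(q);M=np.eye(3)-np.outer(q,q);A.append(M);b.append(M@o)
p=np.linalg.lstsq(np.vstack(A),np.hstack(b),rcond=None)[0];print("ring LS",p)
E
```

```text
clock: 10.83
tool_pos: [0.474, 0.16, 0.1511]
eef_rot: [0.036, 0.707, -0.706, -0.037]
contact_force: [-1.9, 0.4, 5.0]
opening: 0.133
x heading 174.06013169361992 ydir [-0.0004  0.001  -1.    ] shift mm [1.4057 1.0707 0.1753]
[ 0.1811  0.5894 -0.0828] [-1.8687  0.4488  5.0235] 11.745174643906351
ring LS [0.6109 0.3028 0.1006]
```

View pics/c12.png

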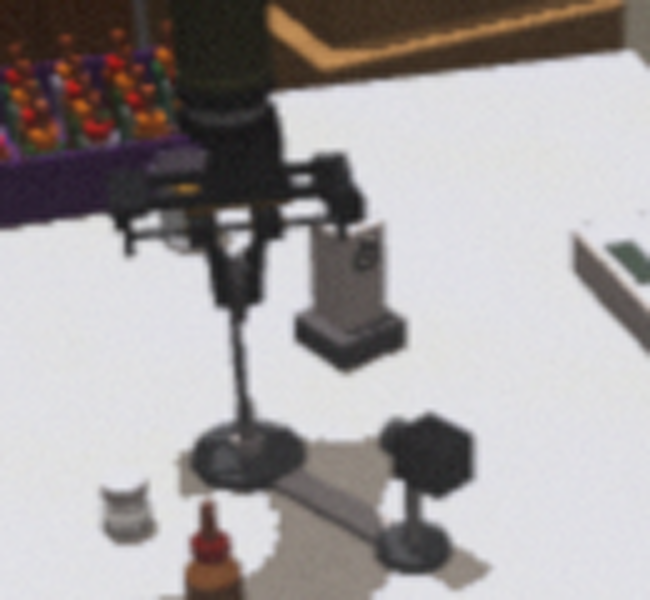

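View pics/c13.png

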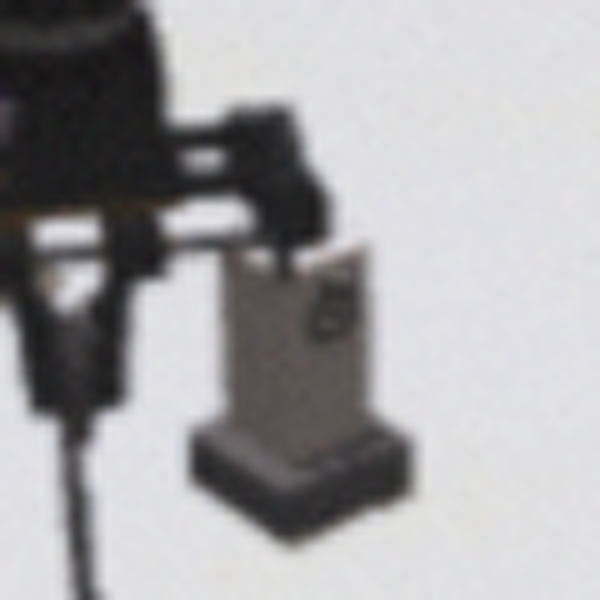

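View pics/wrist7.png

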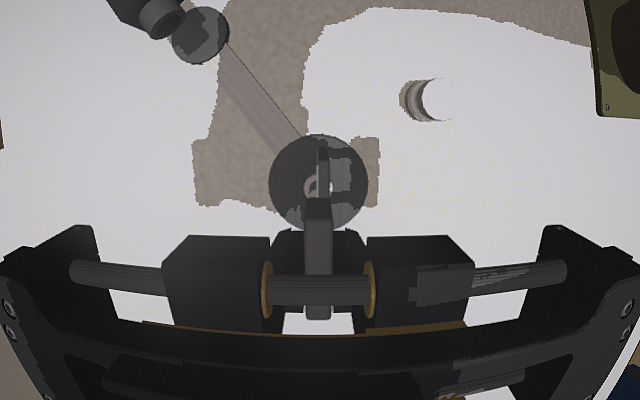

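Run:
```python
from h import *
np.set_printoptions(precision=4,suppress=True)
for n,f,c in [("wrist6",(317.5,182),(140,171)),("wrist7",(318,182),(200,36)),("wrist1",(349,80),(253,200))]:
    a=atz(n,*f,.012);b=atz(n,*c,.008);d=b-a;print(n,a,b,np.degrees(np.arctan2(d[1],d[0])),np.hypot(d[0],d[1]))
crop("wrist7",260,110,120,130,5,"c14");crop("wrist6",260,110,120,130,5,"c15")
a=cv2.imread("pics/c14.png");b=cv2.imread("pics/c15.png");cv2.imwrite("pics/c16.png",cv2.resize(np.hstack([b,a]),(800,433)))
```

```text
wrist6 [0.4707 0.1582 0.012 ] [ 0.5718 -0.0025  0.008 ] -57.81395085954531 0.18989828393053065
wrist7 [0.4726 0.1571 0.012 ] [0.5713 0.0001 0.008 ] -57.84689804003339 0.18554204756842196
wrist1 [0.4652 0.1701 0.012 ] [0.5699 0.0004 0.008 ] -58.325750024019825 0.1994162995403467
```

View pics/c16.png

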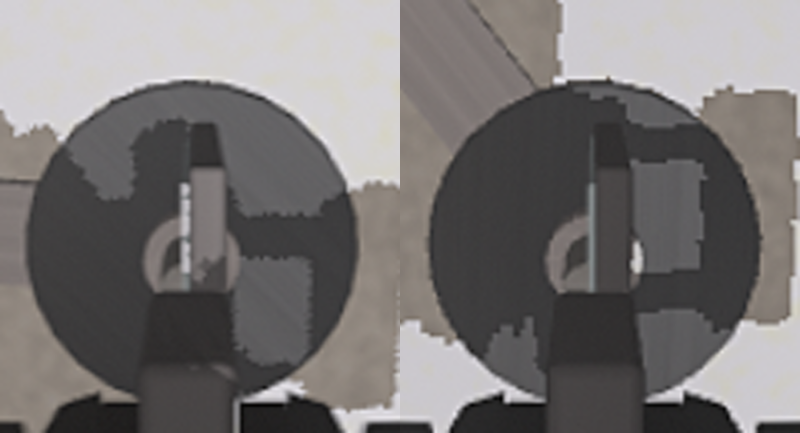

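```bash
python3 -m inch '[[0,0,0,0,0,0],[0,0,0,0,0,0],[0,0,0,0,0,0],[0,0,0,0,0,0],[0,0,0,0,0,0],[0,0,0,0,0,0]]';python3 - <<'E'
from h import *
from plant import r
s=r.get_state(); need(s,[.4726,.16,.15])
print(r.finish_job())
E
```

```text
clock: 11.48
tool_pos: [0.474, 0.16, 0.1511]
eef_rot: [0.036, 0.706, -0.706, -0.037]
contact_force: [-2.2, 0.8, 5.2]
opening: 0.13
x heading 174.06320652555152 ydir [-3.23381266e-04  8.81056568e-04 -9.99999560e-01] shift mm [1.41596498 1.08619624 0.15664404]
the job is handed in; nothing more can be done
None
```

I turned the selector one click clockwise. A wrist picture taken after I let go shows its pointer in line with the long middle mark. I then gripped the mirror's bar, swivelled it about 48° counter-clockwise and handed the job in at 11.5 s, still holding it.

- **Aim:** the mirror normal is at −5.9°. The camera measures at about −58° and the ring mark at about +46°, so the ideal normal is between −5.8° and −6.0°.
- **Ring position:** estimates from the different views disagreed by up to about 1° in direction. That is about 0.5° of mirror angle. The mirror's axis also differed by 2–3 mm between cameras.
- **Grip:** before-and-after pictures show no slip of the bar in the fingers, and the pose did not change over the last half second. The contact force on the tool was about 6 N.
- **Not checked:** no available view shows what the inspection camera actually sees, so the aim rests on measured positions and the law of reflection. I did not measure the bystander bottles and jars again at the end. The arm's path kept above them, and no contact showed in the force readings after each move.
- **Ring mark side:** the mark is on the bottle's side that faces about 70° away from the mirror, not nearly towards it as I first assumed. The bottle's other visible side is blank.

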